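Fit the coarse dicing grid into the vegetable chopper

TASK

Get the vegetable chopper ready for coarse dicing: set the coarse dicing grid (the one with the larger openings) right way up into the recess under the open lid, and press it down until both of its ends have snapped under their spring catches and it lies flush with the deck. Then swing the lid fully shut over it and let go. Leave the fine grid and the other things on the worktop where they are.

Things in the scene. Friction and masses are not known exactly. Their poses are not given: they have to be found in the camera images.
- chopper: Vegetable chopper, fixed where it stands (place and yaw vary): clear bin, on it a grey deck 122 mm (x) by 168 mm (y), top face 88 mm above the worktop. Origin under its middle on the worktop; y runs along the deck to the lid's hinge, z up.
- recess (a point): Centre of the recess in the deck, at the level of the deck's top; axes as the chopper's. 69 mm (x) by 119 mm (y), 18 mm deep, the floor open in the middle (54 by 80 mm), 3 mm bevel round the mouth. Half-way along each long side the wall is cut away over 52 mm, out to the deck's side and down to the recess floor, for the fingers that hold a grid.
- catch_hinge_end (a joint): White sprung catch with a sloping nose, 23 mm wide, in the middle of the recess's +y end. 0 = nose out, grows (m) as it is pushed back. A grid laid in stops on both catches with its top 5 to 12 mm above the deck; about 8 to 13 N straight down on one end (twice that on both at once) forces it past; the catch then snaps back over the grid's tongue.
- catch_front_end (a joint): The same catch at the recess's -y end. At rest both read 0, before and after.
- lid_hinge (a point): Middle of the lid's hinge axis: 90 mm along +y from the recess centre, 6 mm above the deck (94 mm above the worktop). Axes as the chopper's; the hinge axis runs along x.
- lid (a joint): Angle of the grey lid (rad): 0 shut over the deck, reaching from the hinge towards -y; pi/2 upright; 2.4 fully open, leaning away from the recess. Starts at 1.95 to 2.3. Stiff hinge: it stays where left and moves with 1 to 2 N at the free edge. Plate 118 mm wide, 6 mm thick, 176 mm from the hinge to its edge. Studs below it dip into the coarse grid's openings; it shuts only over a flush grid.
- lid_edge (a point): Middle of the free edge of the lid's thumb tab (44 mm wide, 16 mm beyond the plate's edge), half-way through its thickness, 192 mm from the hinge axis.
- coarse_grid_center (a point): Centre (half-way up) of the coarse dicing grid, flat and right way up on the worktop: black frame 66 mm (x) by 116 mm (y), 18 mm high (z), steel blades leaving 3 by 5 openings of 16 by 14 mm. In the recess its y lies along the recess's y, either way round. 0.1 kg. To be held across its 66 mm, half-way along the long sides.
- coarse_grid_end_a (a point): Middle of the top of the coarse grid's solid end rim (18 mm broad) at its +y end, 49 mm from the centre: a place to press. At the foot of each end a tongue 22 mm wide, 4 mm thick, sticks out 4 mm for the catch.
- coarse_grid_end_b (a point): The same place on the end rim at the grid's -y end.
- fine_grid_center (a point): Centre of the fine grid: same frame and size, but blades leaving 6 by 9 small openings of 7 mm. The two grids lie in two places, which may be swapped. To be left where it is.
- mug: White coffee cup, 62 by 92 mm, 51 mm high, behind the work; origin at its foot. To be left alone.
- tub: Flat lidded food tub, 63 by 105 mm, 26 mm high; origin under its middle. To be left alone.
- timer: Round wind-up kitchen timer, 63 mm across, 44 mm high; origin under its middle. To be left alone.
Things that resemble listed ones, but are neither listed nor needed, are in the scene too. Leave any red look-alike of the part that bears coarse_grid_center alone.

How it is judged:
On the way:
1. the coarse grid lies flush in the recess, both ends under their catches, while the lid is still open (z of coarse_grid_end_a in the frame of recess between -0.003 and 0.002 m and z of coarse_grid_end_b in the frame of recess between -0.003 and 0.002 m and horizontal distance between coarse_grid_center and recess below 0.004 m and angle between the y axis of coarse_grid_center and the y axis of recess, either way round below 0.06 rad and value of joint lid above 1.2 rad), for 0.2 s.
At the end, for the whole second after the job is handed in: The coarse grid lies in the recess, both ends within 2 mm above (3 mm below) the deck's level, centred within 4 mm and in line within 0.06 rad; the lid is shut (under 0.05 rad); all is at rest and released (z of coarse_grid_end_a in the frame of recess between -0.003 and 0.002 m and z of coarse_grid_end_b in the frame of recess between -0.003 and 0.002 m and horizontal distance between coarse_grid_center and recess below 0.004 m and angle between the y axis of coarse_grid_center and the y axis of recess, either way round below 0.06 rad and value of joint lid below 0.05 rad and velocity of joint lid below 0.05 rad/s); the robot touches nothing.
It fails at once if the fine grid is moved by more than 20 mm (distance of fine_grid_center from where it was at the start of the episode above 0.02 m).
It fails at once if the cup is moved by more than 30 mm (distance of mug from where it was at the start of the episode above 0.03 m).
It fails at once if the tub is moved by more than 30 mm (distance of tub from where it was at the start of the episode above 0.03 m).
It fails at once if the timer is moved by more than 30 mm (distance of timer from where it was at the start of the episode above 0.03 m).
It also fails if it takes over 67 s, if anything falls off the work surface, if the arm or the gripper's body presses on something with over 40 N, if the wrist force passes 120 N, or if a joint passes its speed limit or range.

ROBOT

A 6-joint arm with a two-finger parallel gripper is mounted at the origin on a cart in front of the work surface, level with it; the furniture and walls round the work are solid. World frame = base frame: x ahead of the robot, y to its left, z up, the work surface at z = 0. Lengths are in m, angles in rad, forces in N, time in s.
With the tool pointing down it reaches from about 0.275 to 0.875 m from the base axis. Payload 12.5 kg.
Tool frame: the origin (TCP) lies between the finger pads; the fingertips stand 19 mm ahead of it and the grasp point (between the pads) is the TCP; y points along the fingers, z is the direction in which the jaws open and shut, and the axes are right-handed (so a half turn about y gives the same grasp; the last joint's range is limited). The gripper opens to 85 mm and grips with 20 to 120 N. Pads are 22 mm wide; open, the fingers measure 114 mm over their backs; the gripper's body (76 mm by 85 mm) begins 54 mm behind the grasp point. The pads swing forward as they close: fully open they stand 13 mm farther back than shut.
Start: joints at [1.076, 0.351, 1.652, -0, 1.139, -0.085], TCP at [0.219, 0.504, 0.23] pointing down, gripper open.
Joint ranges: [-2.75, 2.75], [-0.79, 2.1], [0.01, 2.65], [-1.57, 4.71], [0.07, 3.14], [-2.87, 2.87]. Speed limits (rad/s): [2.22, 2.22, 2.79, 3.14, 3.14, 3.14].

INTERFACE

Orientations are given as a rotation vector (axis times angle).
In Python, from station import arm, get_image gives the robot as it stands. Calls block until the motion is done:
- arm.move_pose(position, orientation): joint-space move of the TCP to a pose.
- arm.movel(position, ori=None, rate=0.15): straight line of the TCP; ori=None keeps the orientation; rate is the mean speed in m/s.
- arm.set_joints(angles): joint-space move.
- arm.open_gripper() and arm.close(squeeze=None): open the fingers fully, or close them until they stop; squeeze is the grip in N (None keeps the last).
- arm.wait(seconds).
- arm.solve_ik(position, orientation): joint angles nearest the present ones, or None.
- arm.get_state(): the state.
- get_image(name): name is "side" or "top"; returns a dict with "color" (480x640x3 uint8, red, green, blue), "camera_matrix" (3x3 intrinsics, pixels), "position" and "orientation" of the camera in the world. Camera axes: x right, y up, looking along -z (the intrinsics and any distortion apply to the point x, -y, -z); pixel columns grow to the right and rows downward; lengths in m; the calibration is good to about 2 mm. A picture is of the moment at which its call begins. There is no depth.
A pose or a line that the arm cannot do raises arm.IKError and nothing moves.
- arm.job_done(): hands the job in, once; it reports no verdict.
The state is a dict: "clock": time; "joints": joint angles; "joint_vel": joint speeds; "effort": joint torques, N m; "eef_pos": TCP position; "ee_rot": TCP orientation; "force": force on the tool from outside, world axes, zero at the start; "moment": the same for the moment, N m; "width": finger opening in m.
Only numpy, scipy, OpenCV 4.12 (cv2) and the standard library are available. Lean on these libraries where they do the work, as an engineer would, in place of code of your own. Each camera call takes 0.05 s, during which the arm holds its last target.

## Working session

There is one attempt and no reset: what is moved stays moved. The work goes in short steps, each a Python script; the robot and the scene stay as the last script left them, time stands still between calls to the robot, and variables do not carry over. Pictures are saved under pics/ and viewed, and the job is handed in when it is done.

```bash
ls; mkdir -p pics; python3 - <<'E'
from station import arm,get_image
import cv2,json
for n in("side","top"):
    d=get_image(n); cv2.imwrite(f"pics/{n}0.png",d["color"][:,:,::-1])
    print(n,d["camera_matrix"],d["position"],d["orientation"],[k for k in d])
s=arm.get_state();print(s)
E
```

```text
pics
side [[453.87213134   0.         314.28953166]
 [  0.         453.87213134 237.69788347]
 [  0.           0.           1.        ]] [ 0.14985271 -0.60839196  0.68358761] [ 0.88672374 -0.2581597  -0.53529316] ['color', 'camera_matrix', 'position', 'orientation']
top [[483.07640726   0.         315.14282678]
 [  0.         483.07640726 234.12931761]
 [  0.           0.           1.        ]] [0.44275844 0.04137159 1.2639613 ] [ 0.0619814  -0.09475536 -1.58093579] ['color', 'camera_matrix', 'position', 'orientation']
{'clock': 0.1, 'joints': array([ 1.07639362e+00,  3.51212178e-01,  1.65237909e+00, -1.36851433e-05,
        1.13907589e+00, -8.46150754e-02]), 'joint_vel': array([ 0.00017553, -0.00192189, -0.00056862,  0.00111372,  0.00062467,
        0.00162084]), 'effort': array([ 3.81600712e-04, -5.06822491e+01, -2.91878933e+01, -6.65645484e-05,
        2.61655405e-03,  2.93216374e-05]), 'eef_pos': array([0.21897048, 0.5042001 , 0.2291887 ]), 'ee_rot': array([-1.54782755,  0.32171277, -0.3212469 ]), 'force': array([-0.46655183, -0.3952383 ,  0.34859019]), 'moment': array([ 0.00233145,  0.00100544, -0.0201779 ]), 'width': 0.08529025088032469}
```

View pics/side0.png

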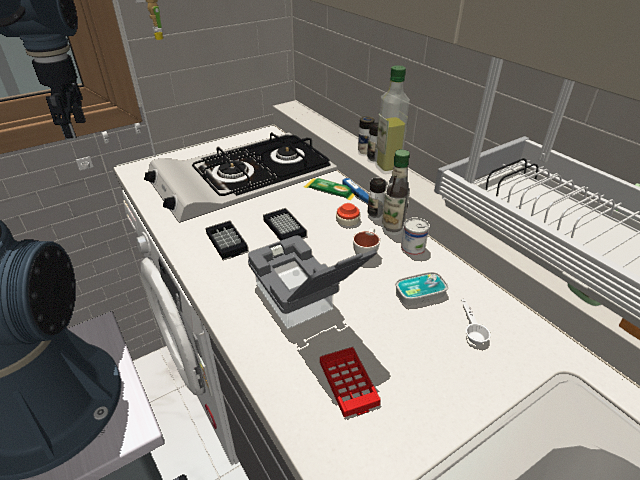

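View pics/top0.png

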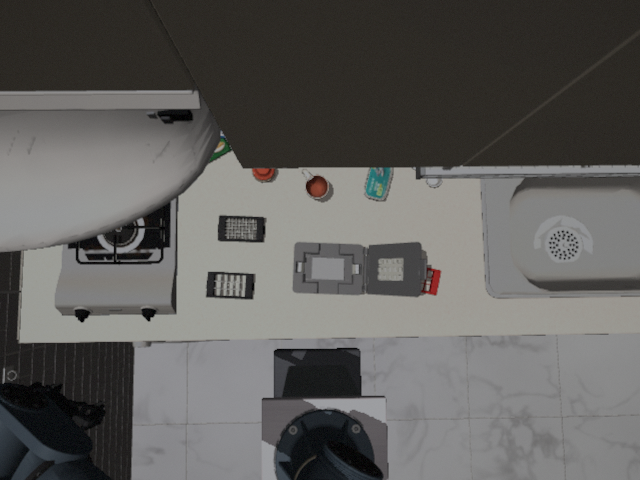

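```bash
cat > h.py <<'E'
import numpy as np,cv2
from scipy.spatial.transform import Rotation as R
from station import arm,get_image
def cam(d): return np.array(d["camera_matrix"]),np.array(d["position"]),R.from_rotvec(d["orientation"]).as_matrix()
def proj(d,P):
    K,p,M=cam(d);q=(np.atleast_2d(P)-p)@M;q=q*[1,-1,-1];u=q@K.T;return u[:,:2]/u[:,2:]
def pix(d,uv,z):
    K,p,M=cam(d);uv=np.atleast_2d(uv).astype(float)
    r=np.c_[uv,np.ones(len(uv))]@np.linalg.inv(K).T*[1,-1,-1]@M.T
    return p+r*((z-p[2])/r[:,2])[:,None]
def crop(d,x0,x1,y0,y1,s,name):
    c=cv2.resize(d["color"][y0:y1,x0:x1,::-1],None,fx=s,fy=s,interpolation=cv2.INTER_CUBIC);cv2.imwrite("pics/"+name,c)
E
python3 - <<'E'
from h import *
import pickle
d={n:get_image(n) for n in("top","side")};pickle.dump(d,open("d0.pkl","wb"))
crop(d["top"],190,290,200,310,5,"t_grids.png")
crop(d["top"],280,445,225,310,4,"t_chop.png")
crop(d["side"],190,390,200,350,4,"s_all.png")
E
```

```text
(no output)
```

View pics/t_grids.png

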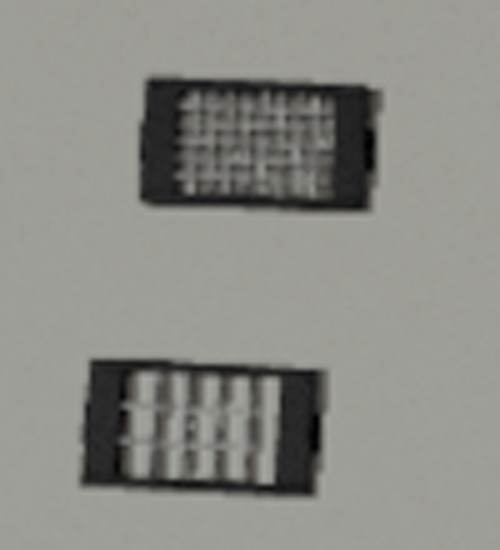

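View pics/t_chop.png

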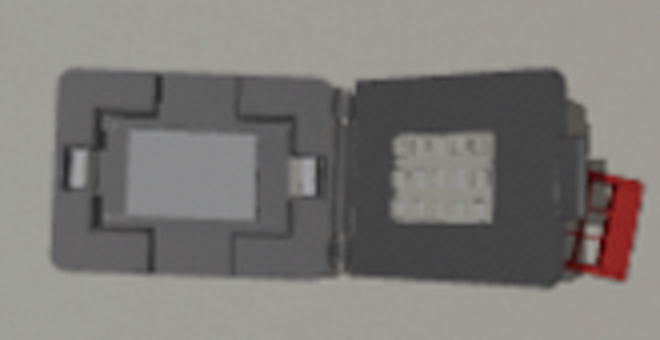

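View pics/s_all.png

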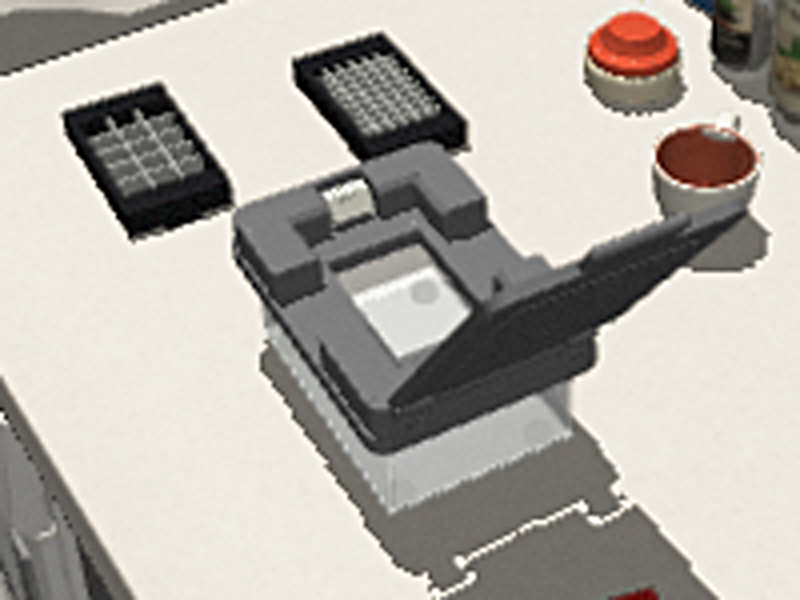

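```bash
cat > fit.py <<'E'
from h import *
import pickle
from scipy.optimize import minimize
d=pickle.load(open("d0.pkl","rb"))
S=4
def box(x,y,t,a,b,z0,z1):
    c,s=np.cos(t),np.sin(t);P=np.array([[i*a,j*b,z] for i in(-.5,.5) for j in(-.5,.5) for z in(z0,z1)])
    P[:,:2]=P[:,:2]@np.array([[c,s],[-s,c]])+[x,y];return P
def sil(D,p,W):
    x0,x1,y0,y1=W;m=np.zeros(((y1-y0)*S,(x1-x0)*S),np.uint8)
    for bx in(box(*p,.066,.116,0,.018),box(*p,.022,.124,0,.004)):
        h=cv2.convexHull(proj(D,bx).astype(np.float32))[:,0]
        q=((h-[x0,y0]+.5)*S-.5)
        cv2.fillConvexPoly(m,np.round(q*16).astype(np.int32),255,shift=4)
    return cv2.resize(m,None,fx=1/S,fy=1/S,interpolation=cv2.INTER_AREA)/255.
def target(D,W):
    x0,x1,y0,y1=W;g=D["color"][y0:y1,x0:x1].astype(float).mean(2)
    bg=np.percentile(g,90);m=np.clip((bg*.9-g)/(bg*.9-45),0,1)
    h=cv2.morphologyEx(m,cv2.MORPH_CLOSE,np.ones((9,9)));return h
wins={"coarse":{"top":(200,264,263,308),"side":(200,252,213,263)},"fine":{"top":(210,275,206,250),"side":(258,310,202,238)}}
for nm,w in wins.items():
    T={k:target(d[k],W) for k,W in w.items()}
    W=w["top"];m=T["top"];yy,xx=np.mgrid[W[2]:W[3],W[0]:W[1]]
    c=pix(d["top"],[(m*xx).sum()/m.sum(),(m*yy).sum()/m.sum()],.009)[0]
    for ks in(("top",),("side",),("top","side")):
        f=lambda p:sum(((sil(d[k],p,w[k])-T[k])**2).sum() for k in ks)
        best=min((minimize(f,[c[0],c[1],t],method="Nelder-Mead",options=dict(initial_simplex=[[c[0],c[1],t],[c[0]+.01,c[1],t],[c[0],c[1]+.01,t],[c[0],c[1],t+.15]],xatol=1e-5,fatol=1e-4)) for t in(-.1,0,.1)),key=lambda r:r.fun)
        print(nm,ks,best.x.round(4),round(best.fun,1))
    for k in ks:
        W=w[k];im=cv2.resize(d[k]["color"][W[2]:W[3],W[0]:W[1],::-1],None,fx=5,fy=5,interpolation=cv2.INTER_CUBIC)
        for bx in(box(*best.x,.066,.116,.018,.018),box(*best.x,.066,.116,0,0)):
            h=cv2.convexHull(proj(d[k],bx).astype(np.float32))[:,0];q=((h-[W[0],W[2]]+.5)*5-.5)
            cv2.polylines(im,[np.round(q).astype(np.int32)],True,(0,0,255),1)
        cv2.imwrite(f"pics/fit_{nm}_{k}.png",im)
a=[cv2.imread(f"pics/fit_coarse_{k}.png") for k in("top","side")]
H=max(i.shape[0] for i in a);cv2.imwrite("pics/fit.png",np.hstack([cv2.copyMakeBorder(i,0,H-i.shape[0],0,0,cv2.BORDER_CONSTANT) for i in a]))
E
python3 fit.py
```

```text
coarse ('top',) [ 0.4387  0.2347 -0.0646] 77.1
coarse ('side',) [ 0.4394  0.2344 -0.0601] 127.7
coarse ('top', 'side') [ 0.4391  0.2347 -0.0664] 207.9
fine ('top',) [ 0.5846  0.2076 -0.0474] 51.1
fine ('side',) [ 0.5862  0.2068 -0.037 ] 50.3
fine ('top', 'side') [ 0.5847  0.207  -0.0503] 105.0
```

View pics/fit.png

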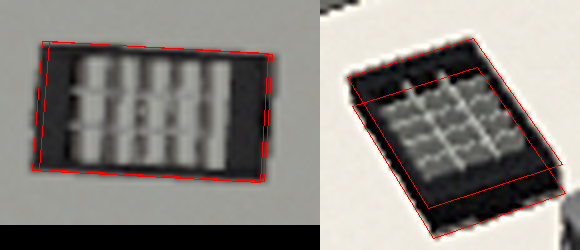

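```bash
python3 - <<'E'
from h import *
import pickle
d=pickle.load(open("d0.pkl","rb"))
def c(k,x0,x1,y0,y1,s,n):
    im=cv2.resize(d[k]["color"][y0:y1,x0:x1,::-1],None,fx=s,fy=s,interpolation=cv2.INTER_CUBIC)
    im=cv2.convertScaleAbs(im,alpha=1.4)
    for x in range(x0,x1,10):cv2.putText(im,str(x),(int((x-x0+.5)*s),10),0,.35,(0,255,255));cv2.line(im,(int((x-x0+.5)*s),12),(int((x-x0+.5)*s),18),(0,255,255))
    for y in range(y0,y1,10):cv2.putText(im,str(y),(0,int((y-y0+.5)*s)),0,.35,(0,255,255))
    cv2.imwrite("pics/"+n,im)
c("top",290,370,235,300,10,"ct.png");c("side",245,325,233,293,10,"cs.png")
E
```

```text
(no output)
```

View pics/ct.png

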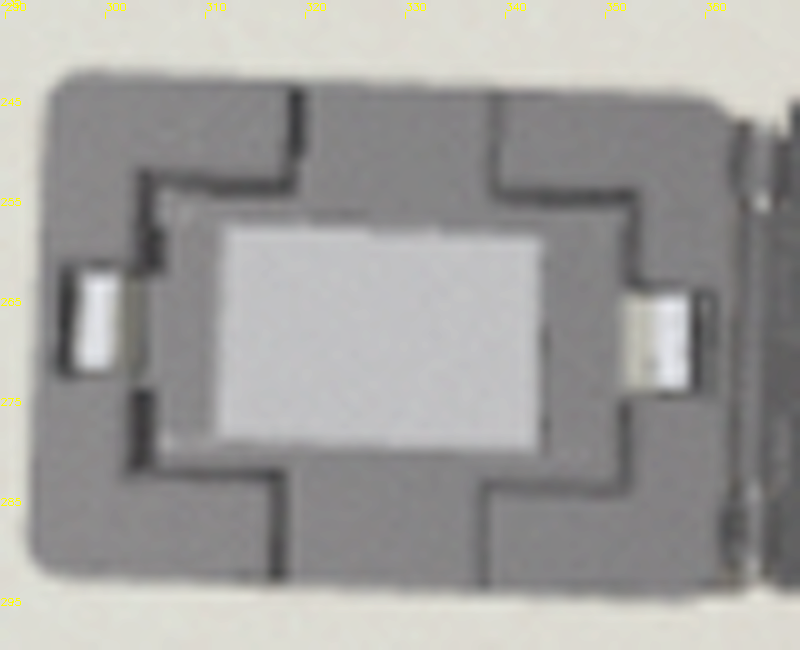

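View pics/cs.png

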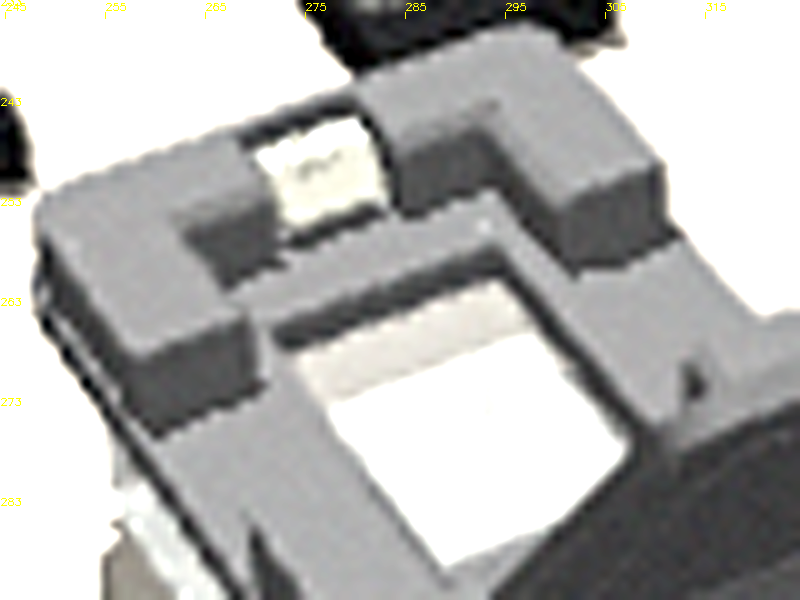

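```bash
cat > chop.py <<'E'
from h import *
import pickle
from scipy.optimize import least_squares
d=pickle.load(open("d0.pkl","rb"))
T=[((222,226),(-27,-40,70)),((544,235),(-27,40,70)),((538,452),(27,40,70)),((215,440),(27,-40,70)),((290,85),(-61,-26,88)),((496,93),(-61,26,88)),((272,580),(61,-26,88)),((487,586),(61,26,88))]
Sd=[((140,362),(61,-26,88)),((155,437),(61,-26,70)),((655,165),(-61,-26,88)),((675,235),(-61,-26,70)),((272,327),(27,-40,70)),((500,245),(-27,-40,70))]
def tw(p,P):
    c,s=np.cos(p[2]),np.sin(p[2]);P=np.array(P)/1000.;Q=P.copy();Q[:,0]=c*P[:,0]-s*P[:,1]+p[0];Q[:,1]=s*P[:,0]+c*P[:,1]+p[1];return Q
def res(p,sets):
    o=[]
    for k,L,off in sets:
        uv=np.array([a for a,_ in L])/10-.45+off;o.append((proj(d[k],tw(p,[b for _,b in L]))-uv).ravel())
    return np.concatenate(o)
A=("top",T,np.array([290,235]));B=("side",Sd,np.array([245,233]))
for s in([A],[B],[A,B]):
    r=least_squares(res,[.47,-.02,np.pi-.1],args=(s,),loss="soft_l1");print(r.x.round(4),np.abs(r.fun).round(1))
E
python3 chop.py
```

```text
[ 0.4769 -0.0142  3.0981] [0.1 0.3 0.2 0.2 0.2 0.  0.1 0.2 0.5 0.3 0.2 0.4 0.2 0.5 0.2 0.5]
[ 0.4791 -0.0146  3.1089] [0.1 0.4 0.7 0.4 1.8 0.3 0.1 0.6 0.3 0.8 0.  0.1]
[ 0.4777 -0.0144  3.0957] [0.2 0.7 0.3 0.5 0.3 0.3 0.2 0.2 0.3 0.7 0.4 0.7 0.1 0.1 0.2 0.2 0.6 0.3
 1.4 0.5 1.5 0.  0.4 0.3 0.8 0.8 0.3 0.3]
```

```bash
cat >> h.py <<'E'
def ori(t,flip=False):
    z=np.array([np.cos(t),np.sin(t),0])*(-1 if flip else 1);y=np.array([0,0,-1.]);x=np.cross(y,z)
    return R.from_matrix(np.c_[x,y,z]).as_rotvec()
def st():
    s=arm.get_state();print("t%.2f"%s["clock"],"pos",s["eef_pos"].round(4),"F",np.round(s["force"],1),"M",np.round(s["moment"],2),"w",round(s["width"],4));return s
def best(pos,t):
    j0=arm.get_state()["joints"];o=[]
    for f in(0,1):
        q=arm.solve_ik(pos,ori(t,f))
        if q is not None:o.append((np.abs(np.array(q)-j0).max(),f,q))
    return sorted(o,key=lambda a:a[0])
G=np.array([.4389,.2346]);GT=-.065
C=np.array([.4772,-.0144]);CT=3.098-np.pi
cy=np.array([-np.sin(CT+np.pi),np.cos(CT+np.pi)])  # chopper y in world
E
python3 - <<'E'
from h import *
st()
for b in best([*G,.13],GT):print(b[0],b[1],np.round(b[2],2))
for b in best([*C,.2],CT):print(b[0],b[1],np.round(b[2],2))
b=best([*G,.13],GT)[0]
arm.move_pose([*G,.13],ori(GT,b[1]));st()
arm.movel([*G,.026],rate=.15);st()
d=get_image("side");crop(d,180,320,170,290,5,"s1.png")
E
```

```text
t0.20 pos [0.219  0.5043 0.2294] F [0.2 0.2 0. ] M [ 0.01  0.   -0.03] w 0.0855
0.679109020009744 0 [ 0.4   0.39  1.88 -0.    0.87  0.46]
2.594721726420418 1 [ 0.4   0.39  1.88 -0.    0.87 -2.68]
1.2041360591416206 0 [-0.13  0.26  1.87 -0.    1.02 -0.08]
t1.56 pos [0.4388 0.2354 0.1303] F [-0.1  0.6 -0.2] M [0.   0.   0.03] w 0.0849
t2.40 pos [0.4393 0.235  0.0267] F [0.6 0.5 0.6] M [-0.    0.01  0.02] w 0.0854
```

View pics/s1.png

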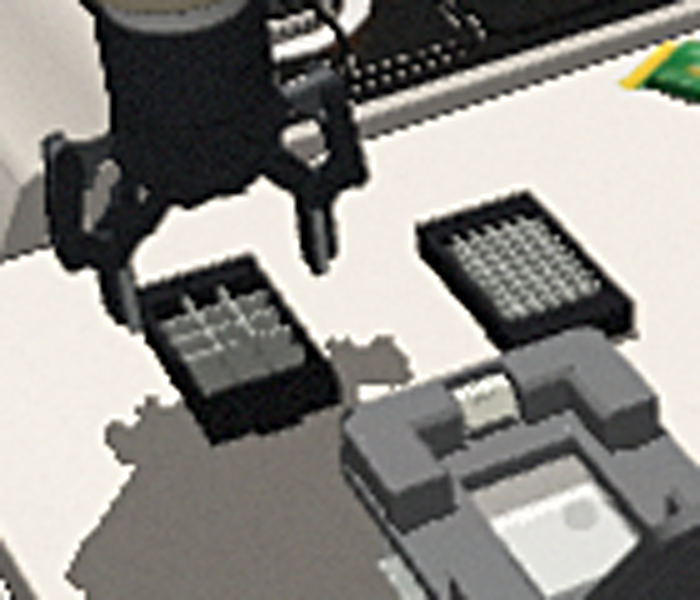

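```bash
python3 - <<'E'
from h import *
import pickle
d=pickle.load(open("d0.pkl","rb"))["side"]
for z in(.004,.010,.016,.022):print(z,proj(d,[[.487,.233-.011,z],[.487,.233,z],[.391,.237,z],[.391,.226,z]]).round(1).tolist())
E
```

```text
0.004 [[246.8, 237.1], [244.8, 234.8], [207.6, 247.3], [209.4, 249.8]]
0.01 [[246.5, 235.1], [244.5, 232.8], [207.2, 245.4], [209.0, 247.8]]
0.016 [[246.3, 233.2], [244.3, 230.9], [206.8, 243.4], [208.6, 245.8]]
0.022 [[246.1, 231.2], [244.1, 228.9], [206.5, 241.4], [208.3, 243.8]]
```

```bash
python3 - <<'E'
from h import *
p=arm.get_state()["eef_pos"]
for z in(.02,.015,.011):
    arm.movel([*G,z],rate=.05);s=st()
    if s["force"][2]>4: print("contact");break
d=get_image("side");crop(d,190,270,200,260,9,"s2.png")
E
```

```text
t2.72 pos [0.4389 0.2346 0.02  ] F [ 0.1 -0.5 -0.9] M [-0.02 -0.02  0.02] w 0.0856
t2.97 pos [0.4387 0.2345 0.0147] F [-0.6  0.3 -0.9] M [ 0.01 -0.04 -0.03] w 0.0857
t3.22 pos [0.4388 0.2345 0.0108] F [0.3 0.1 0.2] M [-0.03  0.02  0.02] w 0.0853
```

View pics/s2.png

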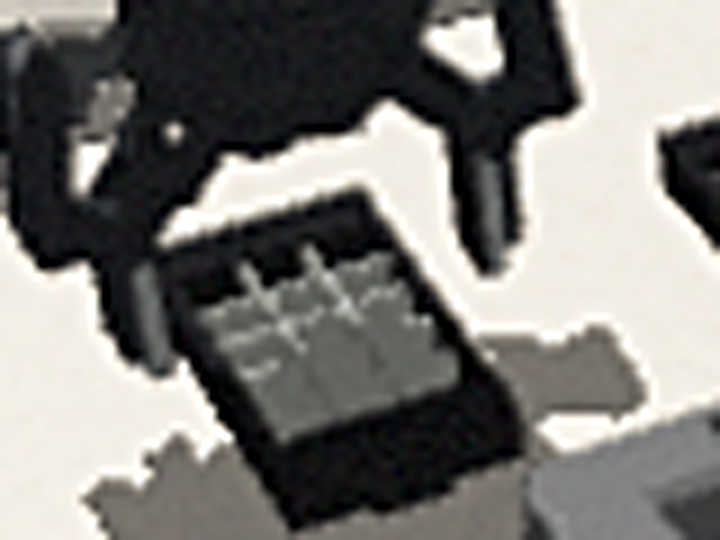

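```bash
python3 - <<'E'
from h import *
for z in(.008,.005,.002):
    arm.movel([*G,z],rate=.04);s=st()
    if s["force"][2]>4: print("contact");break
d=get_image("side");crop(d,190,270,200,260,9,"s3.png")
E
```

```text
t3.52 pos [0.4388 0.2346 0.0078] F [ 0.1 -0.1  0.7] M [-0.01 -0.03 -0.  ] w 0.0854
t3.77 pos [0.4388 0.2346 0.0048] F [ 0.8 -0.9  0. ] M [ 0.02 -0.    0.05] w 0.0853
t4.02 pos [0.4388 0.2345 0.0018] F [-0.7 -0.3 -1.1] M [-0.04 -0.09  0.04] w 0.0852
```

View pics/s3.png

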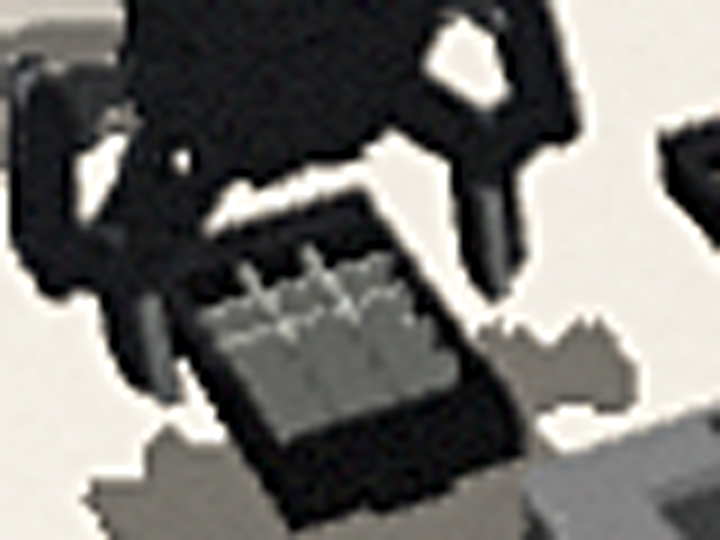

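```bash
python3 - <<'E'
from h import *
arm.movel([*G,-.002],rate=.04);st()
arm.close(squeeze=80);s=st()
d=get_image("side");crop(d,190,270,200,260,9,"s4.png")
E
```

```text
t4.32 pos [ 0.4387  0.2345 -0.0023] F [-0.1 -0.4  0.6] M [-0.01 -0.01  0.01] w 0.0858
t4.67 pos [ 0.439   0.2346 -0.0013] F [-3.2 -1.2 10.7] M [-0.2   0.57 -0.  ] w 0.0636
```

View pics/s4.png

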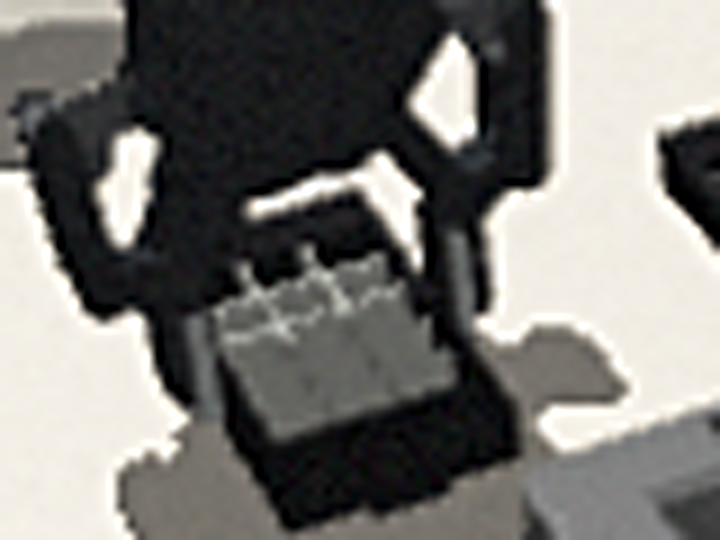

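```bash
python3 - <<'E'
from h import *
arm.open_gripper()
arm.movel([*G,.002],rate=.05)
arm.close(squeeze=80);s=st()
arm.movel([*G,.04],rate=.1);st()
arm.movel([*G,.15],rate=.2);s=st()
d=get_image("side");crop(d,150,310,130,260,5,"s5.png")
E
```

```text
t5.67 pos [0.4389 0.2346 0.0027] F [-3.3 -1.2 14.5] M [-0.31  0.64  0.07] w 0.0632
t6.20 pos [0.4388 0.2345 0.0398] F [-0.1  0.5 -1.4] M [ 0.01 -0.   -0.02] w 0.0636
t6.90 pos [0.4383 0.2343 0.1488] F [ 0.2  0.  -0.6] M [-0.01  0.01 -0.01] w 0.0633
```

View pics/s5.png

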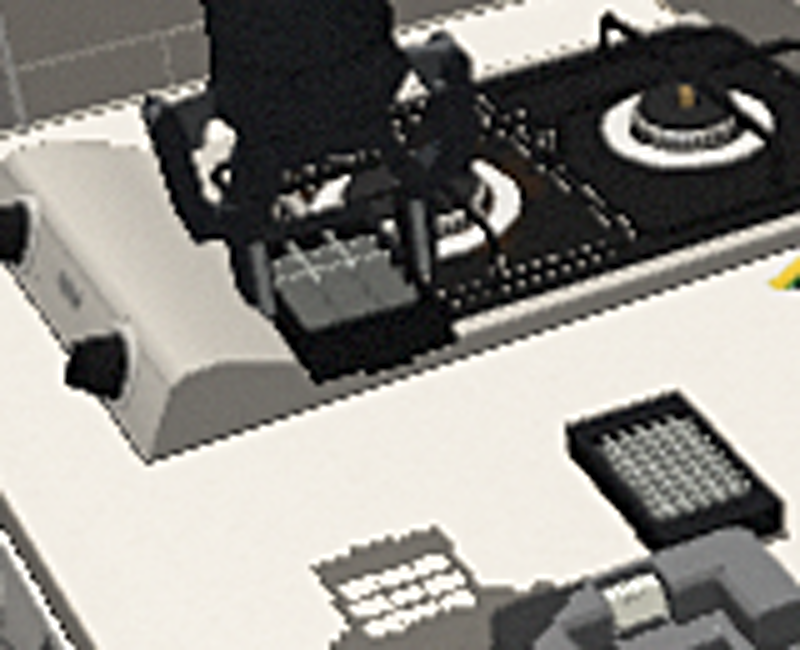

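```bash
python3 - <<'E'
from h import *
b=best([*C,.15],CT)[0];print(b[1])
arm.move_pose([*C,.15],ori(CT,b[1]))
arm.movel([*C,.101],rate=.15);s=st();print(R.from_rotvec(s["ee_rot"]).as_matrix().round(3).tolist())
import pickle
d={n:get_image(n) for n in("top","side")};pickle.dump(d,open("d1.pkl","wb"))
crop(d["top"],280,380,230,305,8,"t6.png");crop(d["side"],230,350,200,290,6,"s6.png")
E
```

```text
0
t8.42 pos [ 0.4774 -0.0137  0.1012] F [-0.4  0.9 -0.8] M [ 0.03  0.01 -0.04] w 0.0632
[[-0.042, -0.0, 0.999], [-0.999, 0.0, -0.042], [-0.0, -1.0, -0.0]]
```

View pics/t6.png

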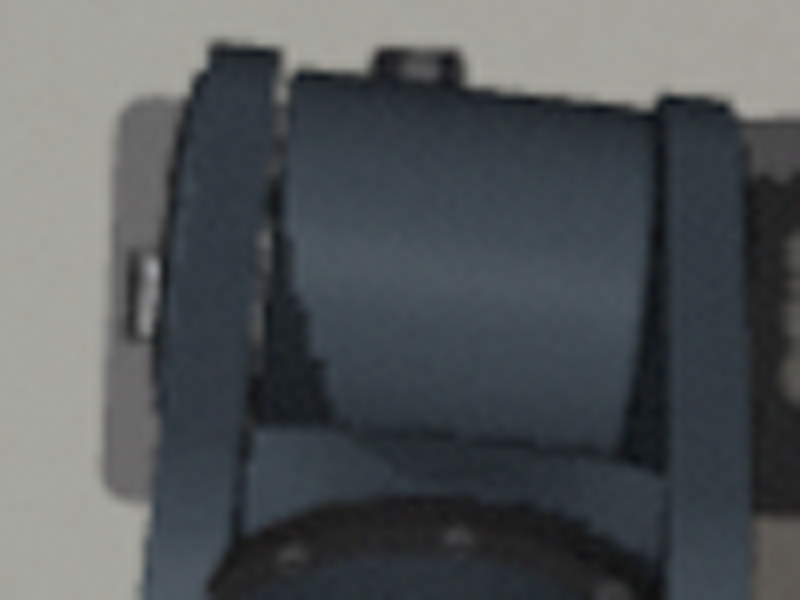

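View pics/s6.png

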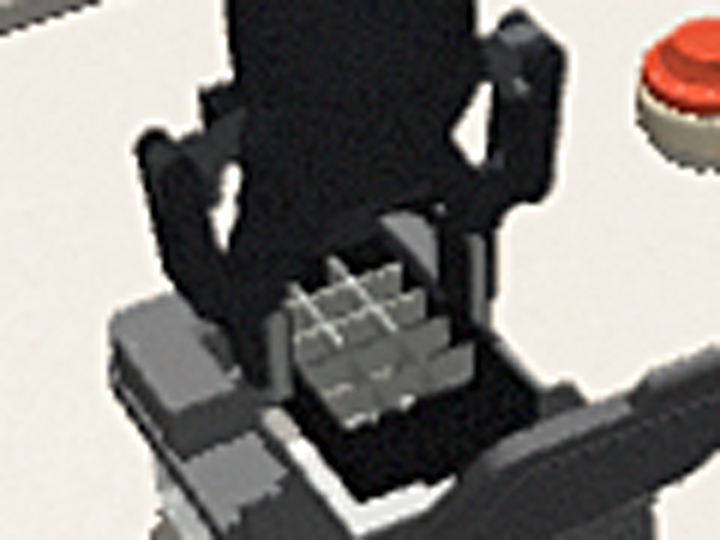

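```bash
cat > ov.py <<'E'
from h import *
import pickle,sys
def ov(d,x,y,t,zb,W,s,name):
    im=cv2.resize(d["color"][W[2]:W[3],W[0]:W[1],::-1],None,fx=s,fy=s,interpolation=cv2.INTER_CUBIC)
    c,sn=np.cos(t),np.sin(t)
    def dr(a,b,z,col,cx=x,cy_=y):
        P=np.array([[i*a/2,j*b/2] for i,j in((1,1),(1,-1),(-1,-1),(-1,1))])@np.array([[c,sn],[-sn,c]])+[cx,cy_]
        q=(proj(d,np.c_[P,np.full(4,z)])-[W[0],W[2]]+.5)*s-.5
        cv2.polylines(im,[np.round(q).astype(np.int32)],True,col,1)
    dr(.066,.116,zb+.018,(0,0,255));dr(.066,.116,zb,(0,0,255));dr(.048+.004,.08,zb+.018,(0,255,255))
    dr(.069,.119,.088,(0,255,0),*C);dr(.122,.168,.088,(0,255,0),*C)
    cv2.imwrite("pics/"+name,im)
E
python3 - <<'E'
from ov import *
d=pickle.load(open("d1.pkl","rb"))
ov(d["side"],.4774,-.0137,CT,.0985,(235,335,205,290),8,"o1.png")
E
```

```text
(no output)
```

View pics/o1.png

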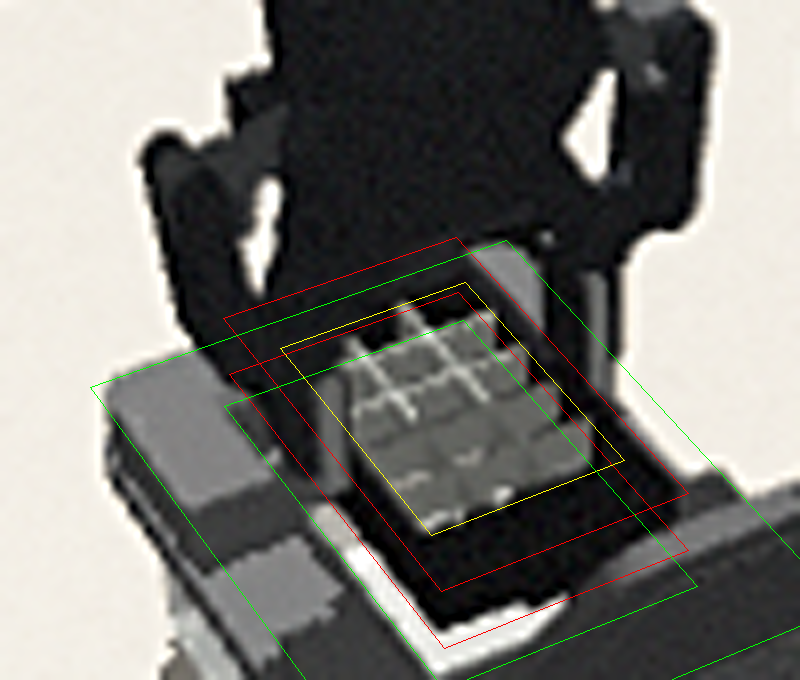

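```bash
python3 - <<'E'
from ov import *
d=pickle.load(open("d1.pkl","rb"))
d["side"]["color"]=cv2.convertScaleAbs(d["side"]["color"].astype(np.float32)**.55,alpha=12)
d["side"]["color"][:]=d["side"]["color"]
ov(d["side"],.4774,-.0137,CT,.0985,(265,325,240,292),13,"o2.png")
E
```

```text
(no output)
```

View pics/o2.png

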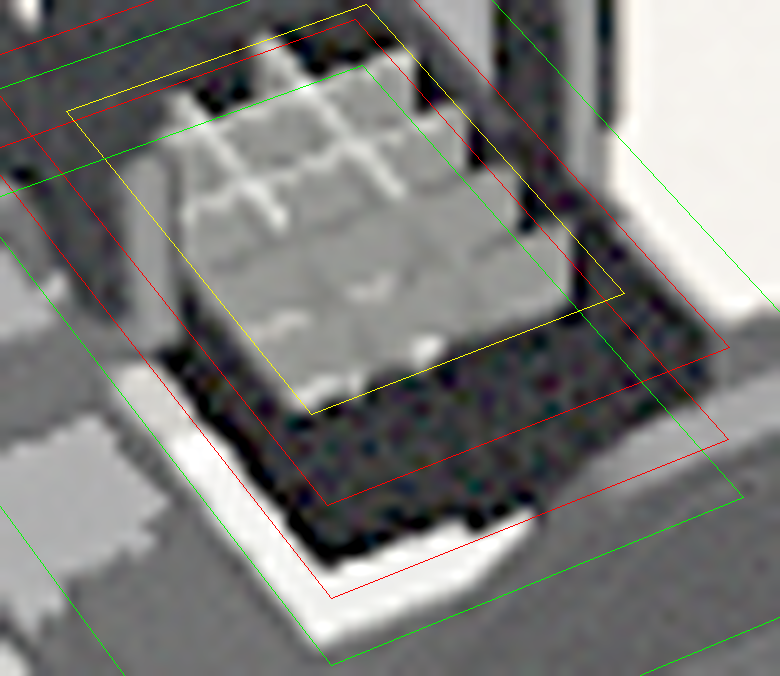

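```bash
python3 - <<'E'
from h import *
import pickle
for z in np.arange(.098,.076,-.003):
    arm.movel([*C,z],rate=.05);s=st()
    if np.linalg.norm(s["force"])>5: print("contact");break
d=get_image("side");pickle.dump(d,open("d2.pkl","wb"));crop(d,235,335,205,290,8,"s7.png")
E
```

```text
t8.77 pos [ 0.4773 -0.0144  0.0983] F [-0.8  0.3 -1.1] M [ 0.   -0.02 -0.05] w 0.0635
t9.02 pos [ 0.4771 -0.0144  0.0949] F [ 0.3 -0.6 -0.6] M [-0.02 -0.02 -0.03] w 0.063
t9.27 pos [ 0.4771 -0.0144  0.0918] F [-0.   0.9 -1.4] M [ 0.02 -0.01 -0.03] w 0.0632
t9.52 pos [ 0.4771 -0.0144  0.0888] F [ 0.2  0.1 -0.7] M [-0.    0.   -0.01] w 0.0635
t9.77 pos [ 0.4774 -0.0146  0.0862] F [-1.5 -2.2  3.5] M [-0.11  0.13  0.  ] w 0.0633
t10.02 pos [ 0.4776 -0.0149  0.0837] F [-4.4 -6.7 12.2] M [-0.33  0.42  0.12] w 0.0634
contact
```

View pics/s7.png

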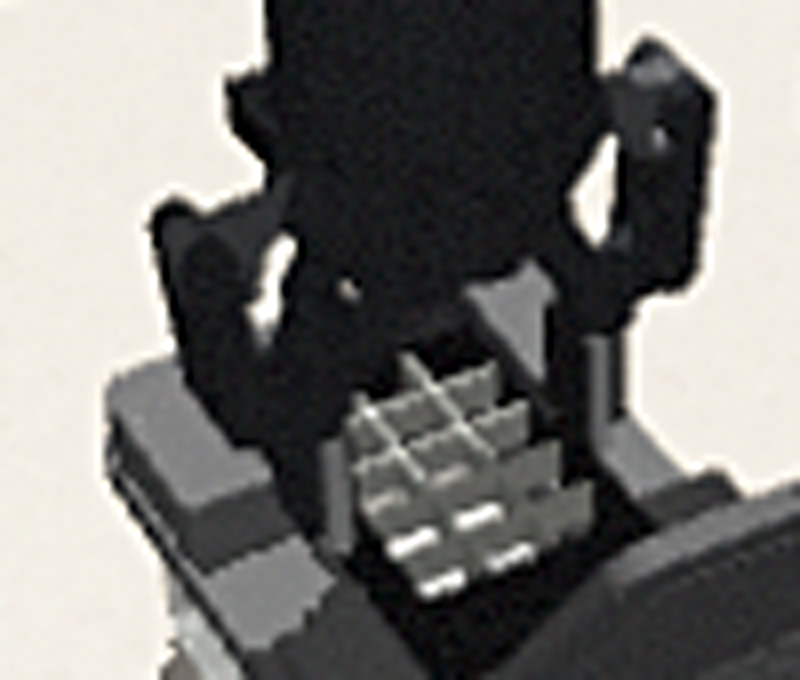

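```bash
python3 - <<'E'
from ov import *
d=pickle.load(open("d2.pkl","rb"))
d["color"]=cv2.convertScaleAbs(d["color"].astype(np.float32)**.55,alpha=12)
ov(d,.4776,-.0149,CT,.081,(265,325,240,285),13,"o3.png")
E
```

```text
(no output)
```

View pics/o3.png

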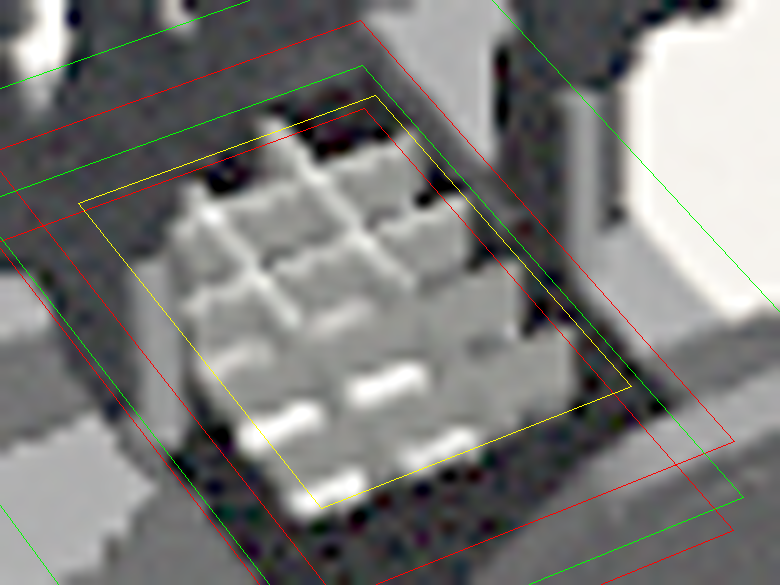

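```bash
python3 - <<'E'
from h import *
xy=np.array([.4772,-.0144]);z=.0835
for i in range(10):
    F=np.array(arm.get_state()["force"])
    xy=xy+np.clip(F[:2]*1.5e-4,-.001,.001)
    z-=.0015
    arm.movel([*xy,z],rate=.03);s=st()
    if s["force"][2]>45 or np.linalg.norm(s["force"][:2])>25 or z<.0725: break
print(xy,z)
d=get_image("side");crop(d,235,335,205,290,8,"s8.png")
E
```

```text
t10.32 pos [ 0.4772 -0.0155  0.0823] F [ 2.3 -2.8  3.4] M [-0.27 -0.32 -0.12] w 0.0633
t10.57 pos [ 0.4774 -0.0157  0.0808] F [ 0.4 -0.1  5.9] M [ 0.01 -0.17 -0.04] w 0.0632
t10.82 pos [ 0.4777 -0.0157  0.0795] F [ 0.7 -1.3  7.8] M [ 0.03 -0.16 -0.01] w 0.0634
t11.07 pos [ 0.4779 -0.0159  0.0778] F [ 4.  -1.3  3.9] M [ 0.14 -0.72  0.11] w 0.0632
t11.32 pos [ 0.4779 -0.0162  0.076 ] F [ 2.2 -2.7  4.7] M [-0.02 -0.36 -0.1 ] w 0.0631
t11.57 pos [ 0.4778 -0.0167  0.0741] F [ 3.1 -4.8 -3. ] M [-0.56 -0.52 -0.03] w 0.0633
t11.82 pos [ 0.478  -0.0171  0.0729] F [-0.9 -0.6  5.3] M [-0.14 -0.    0.02] w 0.063
t12.07 pos [ 0.4781 -0.0171  0.0727] F [-8.3  1.  27.6] M [ 0.15  1.33 -0.05] w 0.0632
[ 0.47841255 -0.0173572 ] 0.0715
```

View pics/s8.png

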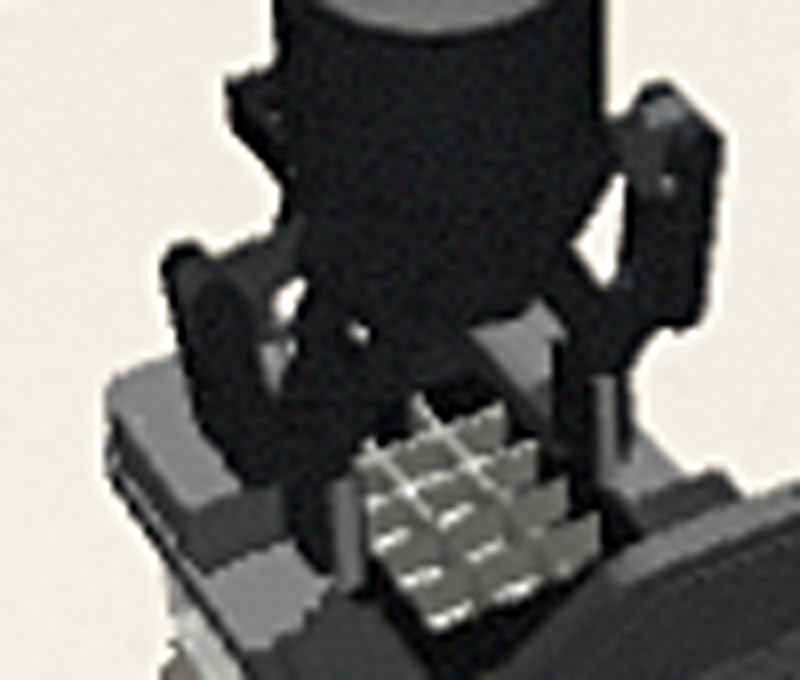

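```bash
python3 - <<'E'
from h import *
arm.open_gripper();s=st()
p=s["eef_pos"]
arm.movel([p[0],p[1],.11],rate=.15)
arm.movel([.40,.2,.25],rate=.35);st()
import pickle
d={n:get_image(n) for n in("top","side")};pickle.dump(d,open("d3.pkl","wb"))
crop(d["top"],290,370,235,300,10,"t9.png");crop(d["side"],240,340,215,290,8,"s9.png")
E
```

```text
t12.47 pos [ 0.4781 -0.0173  0.0712] F [ 0.  -0.7  0.8] M [ 0.04  0.   -0.02] w 0.0853
t13.81 pos [0.3997 0.1992 0.2488] F [ 0.2 -0.4 -0.1] M [-0.01  0.01 -0.07] w 0.0855
```

View pics/t9.png

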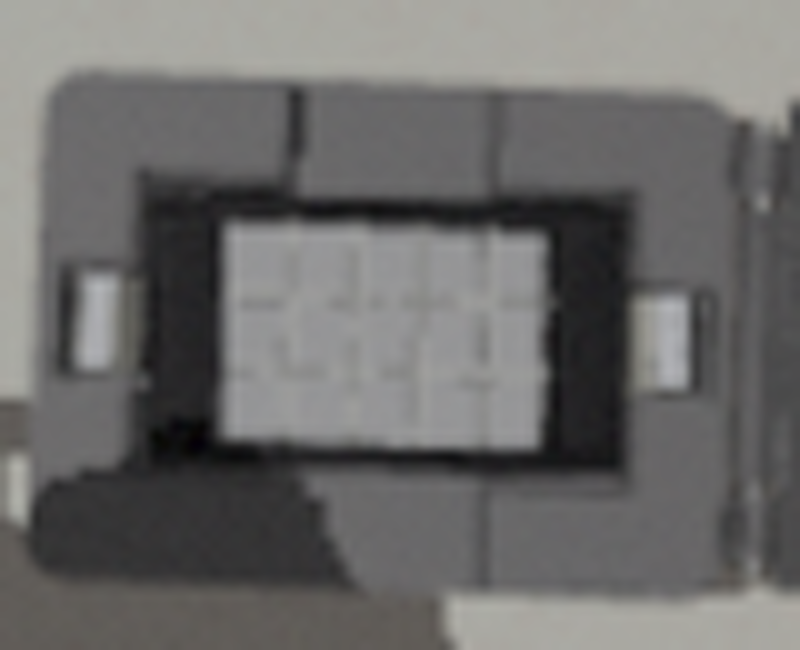

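View pics/s9.png

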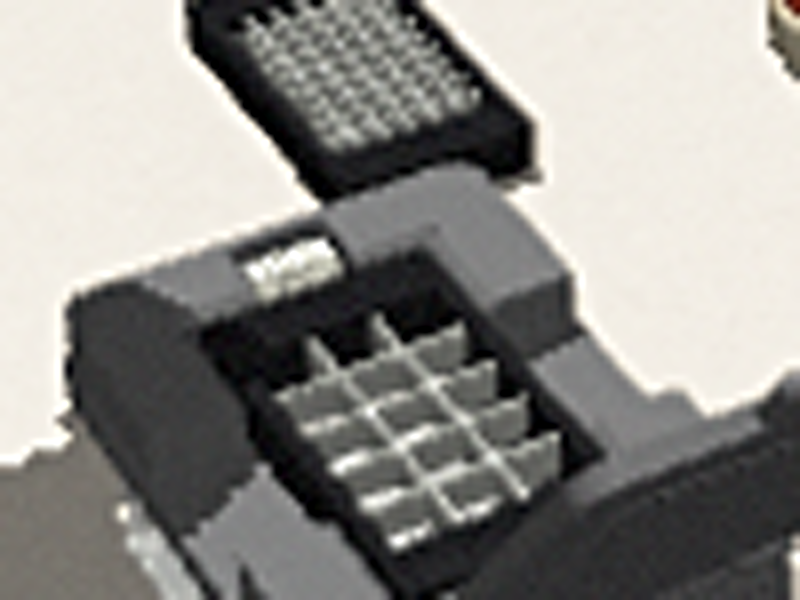

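```bash
python3 - <<'E'
from h import *
arm.close(squeeze=40)
C2=np.array([.4780,-.0171]);f=0
for sgn in(-1,1):
    q=C2+sgn*.046*cy
    arm.move_pose([*q,.16],ori(CT,0))
    arm.movel([*q,.115],rate=.2)
    z=.115;s=arm.get_state()
    while s["force"][2]<3 and z>.075:
        z-=.004;arm.movel([*q,z],rate=.06);s=arm.get_state()
    st()
    while s["force"][2]<22 and z>.07:
        z-=.001;arm.movel([*q,z],rate=.03);s=st()
    arm.movel([*q,.16],rate=.25)
E
```

```text
t17.90 pos [0.4804 0.0289 0.0861] F [-17.2   0.1  51.2] M [0.13 2.97 0.05] w 0.0002
t21.19 pos [ 0.4763 -0.0631  0.0862] F [-18.2   2.9  53. ] M [0.62 3.09 0.06] w -0.0
```

```bash
cat >> h.py <<'E'
C2=np.array([.4780,-.0171]);cyv=np.array([*cy,0]);cx=np.array([np.cos(CT+np.pi),np.sin(CT+np.pi),0])
H=np.array([*C2,.094])+.09*cyv
def u(t): return -np.cos(t)*cyv+np.sin(t)*np.array([0,0,1.])
def n(t): return np.sin(t)*cyv+np.cos(t)*np.array([0,0,1.])
E
python3 - <<'E'
from h import *
import pickle
d=pickle.load(open("d0.pkl","rb"))
for t in np.arange(1.9,2.35,.05):
    P=np.array([H+.192*u(t)+a*cx for a in(-.022,.022)]+[H+.176*u(t)+a*cx for a in(-.059,.059)])
    print(round(t,2),proj(d["top"],P).round(1).tolist(),proj(d["side"],P).round(1).tolist())
def c(k,x0,x1,y0,y1,s,n):
    im=cv2.resize(d[k]["color"][y0:y1,x0:x1,::-1],None,fx=s,fy=s,interpolation=cv2.INTER_CUBIC)
    for x in range(x0,x1,10):cv2.putText(im,str(x),(int((x-x0+.5)*s),10),0,.4,(0,0,255))
    for y in range(y0,y1,10):cv2.putText(im,str(y),(0,int((y-y0+.5)*s)),0,.4,(0,0,255))
    return im
a=c("top",360,445,235,305,5,0);b=c("side",285,395,235,310,5,0)
Hh=max(a.shape[0],b.shape[0]);pad=lambda i:cv2.copyMakeBorder(i,0,Hh-i.shape[0],0,0,cv2.BORDER_CONSTANT)
cv2.imwrite("pics/lid.png",cv2.resize(np.hstack([pad(a),pad(b)]),None,fx=.8,fy=.8))
E
```

```text
1.9 [[407.9, 256.4], [407.7, 277.9], [404.1, 239.1], [403.4, 295.9]] [[348.4, 226.2], [323.6, 235.2], [365.7, 225.1], [300.3, 249.3]]
1.95 [[411.9, 256.7], [411.7, 278.1], [407.8, 239.3], [407.1, 295.9]] [[351.7, 231.0], [326.8, 240.2], [368.7, 229.4], [303.0, 254.0]]
2.0 [[415.8, 256.9], [415.6, 278.2], [411.2, 239.6], [410.6, 296.0]] [[354.9, 236.0], [329.9, 245.4], [371.6, 233.8], [305.8, 258.9]]
2.05 [[419.5, 257.1], [419.3, 278.4], [414.6, 239.9], [414.0, 296.1]] [[358.0, 241.3], [333.0, 250.9], [374.4, 238.4], [308.5, 263.9]]
2.1 [[422.9, 257.4], [422.8, 278.5], [417.7, 240.2], [417.2, 296.1]] [[361.1, 246.8], [336.1, 256.5], [377.1, 243.2], [311.2, 269.2]]
2.15 [[426.2, 257.6], [426.1, 278.7], [420.7, 240.5], [420.2, 296.2]] [[364.0, 252.4], [339.0, 262.4], [379.8, 248.2], [313.9, 274.6]]
2.2 [[429.3, 257.9], [429.2, 278.8], [423.5, 240.8], [423.1, 296.2]] [[366.9, 258.2], [341.9, 268.3], [382.4, 253.3], [316.4, 280.1]]
2.25 [[432.2, 258.1], [432.0, 278.9], [426.1, 241.1], [425.7, 296.2]] [[369.7, 264.1], [344.7, 274.4], [384.8, 258.4], [318.9, 285.7]]
2.3 [[434.8, 258.4], [434.7, 279.1], [428.6, 241.5], [428.2, 296.3]] [[372.3, 270.1], [347.3, 280.6], [387.2, 263.7], [321.3, 291.4]]
2.35 [[437.2, 258.6], [437.1, 279.2], [430.8, 241.8], [430.4, 296.3]] [[374.8, 276.2], [349.9, 286.9], [389.4, 269.0], [323.6, 297.1]]
```

View pics/lid.png

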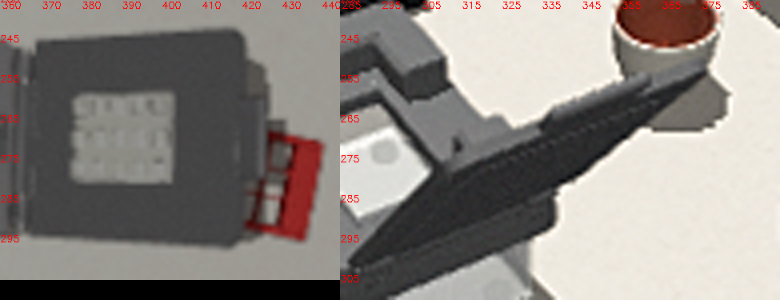

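```bash
cat >> h.py <<'E'
def tcp(t,d=.015):
    if t>np.pi/2:
        P=H+.192*u(t)+.003*n(t); P[2]=H[2]+.192*np.sin(t)-d
    else: P=H+(.192-d)*u(t)+.003*n(t)
    return P+.011*cyv-[0,0,.002]
E
python3 - <<'E'
from h import *
p=arm.get_state()["eef_pos"]
arm.movel([p[0],p[1],.34],rate=.3)
s=tcp(2.3);s[2]=tcp(2.14)[2]
arm.movel([s[0],s[1],.34],rate=.3);st()
arm.movel(s,rate=.2);st()
for t in np.arange(2.2,1.35,-.1):
    q=tcp(t); 
    if t>2.14:q[2]=s[2]
    arm.movel(q,rate=.15);a=arm.get_state();print(round(t,2),np.round(a["force"],1))
    if np.linalg.norm(a["force"])>25:print("stop");break
d=get_image("side");crop(d,215,375,130,290,5,"s11.png");st()
E
```

```text
t23.17 pos [ 0.4678 -0.2469  0.3391] F [ 0.6  0.6 -0.1] M [ 0.02  0.   -0.04] w 0.0
t23.82 pos [ 0.4685 -0.2476  0.2398] F [ 1.2 -0.   0.4] M [-0.   -0.02 -0.01] w -0.0001
2.2 [ 0.5  0.2 -0.2]
2.1 [-0.5 -0.6  1.1]
2.0 [-0.2  0.4  0.2]
1.9 [-0.2 -0.4 -0.5]
1.8 [ 0.5 -0.2 -1.1]
1.7 [0.7 0.4 0.1]
1.6 [-0.5 -0.5  0.5]
1.5 [-0.5 -0.  -0.8]
1.4 [-1.2 -0.4  0.6]
t26.30 pos [ 0.4748 -0.0914  0.2669] F [-0.4  0.2  0.3] M [-0.04 -0.01 -0.06] w 0.0006
```

View pics/s11.png

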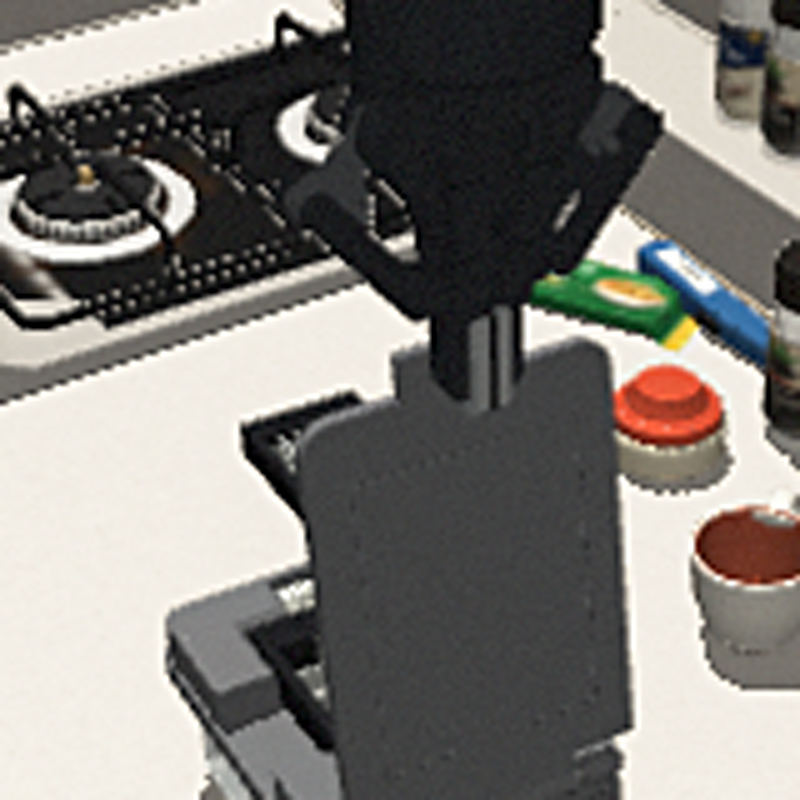

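```bash
python3 - <<'E'
from h import *
for t in list(np.arange(1.3,.15,-.1))+[.15,.1,.06,.03,.01,0,-.01,-.02]:
    q=tcp(t)
    arm.movel(q,rate=.15 if t>.2 else .05);a=arm.get_state();print(round(t,2),np.round(a["force"],1),end=" ")
    if a["force"][2]>18:print("stop");break
a=st()
d=get_image("side");crop(d,215,375,170,300,5,"s12.png")
p=a["eef_pos"]
arm.movel([p[0],p[1],.2],rate=.2)
arm.movel([.40,.2,.25],rate=.35)
import pickle
arm.wait(.2)
d={k:get_image(k) for k in("top","side")};pickle.dump(d,open("d4.pkl","wb"))
crop(d["top"],270,400,220,310,6,"t13.png");crop(d["side"],235,345,215,305,7,"s13.png")
E
```

```text
1.3 [ 0.3 -0.3 -0.8] 1.2 [0.1 0.2 0. ] 1.1 [-0.2 -0.6  0.2] 1.0 [ 0.2 -0.5  0.5] 0.9 [ 0.4  0.  -0.1] 0.8 [-0.8  0.7 -1.5] 0.7 [1.8 0.3 0.2] 0.6 [ 0.3 -0.4  0.6] 0.5 [-0.2  0.1  0.1] 0.4 [-0.   0.5 -0.1] 0.3 [ 0.  -0.5  0.8] 0.2 [ 0.8 -0.4  0.2] 0.15 [-0.2  0.5 -0. ] 0.1 [0.7 0.2 0.4] 0.06 [-0.7 -0.3  0.1] 0.03 [-0.5 -0.2  0.1] 0.01 [-0.2  0.8  0.2] 0 [-1.5  0.2  5.9] -0.01 [-7.3 -1.2 25.9] stop
t31.68 pos [0.4818 0.0588 0.0949] F [-7.3 -1.2 25.9] M [-0.15  1.43 -0.02] w 0.0002
```

View pics/t13.png

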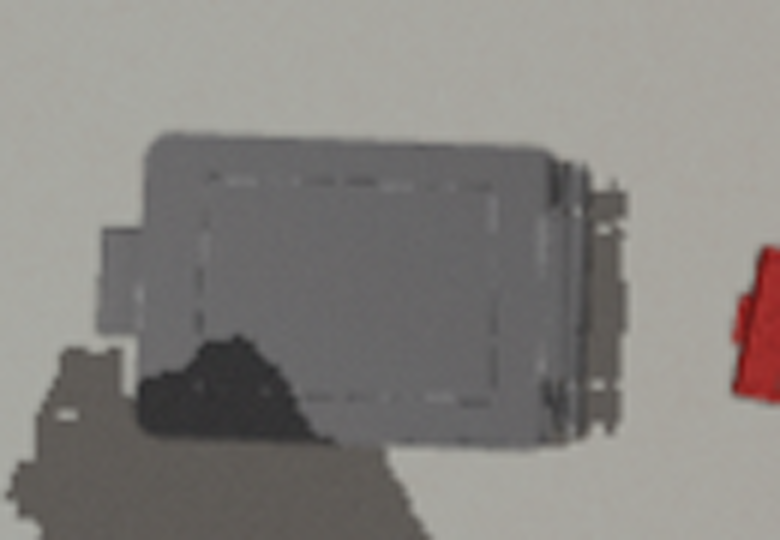

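View pics/s13.png

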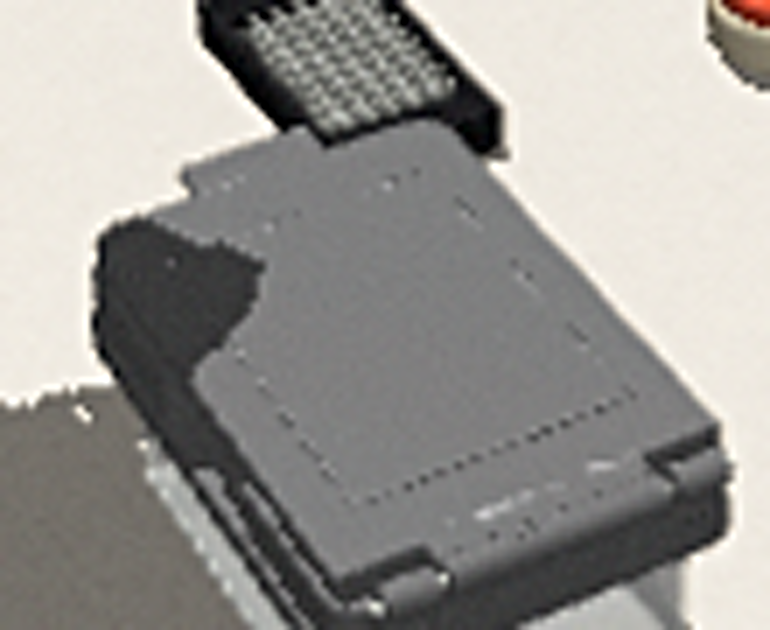

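```bash
python3 -c "
from h import *
st();arm.job_done()"
```

```text
t33.36 pos [0.4003 0.1993 0.2495] F [ 0.3  1.  -1. ] M [-0.03  0.02 -0.06] w 0.0
the job is handed in; nothing more can be done
```

I set the coarse grid in the recess, pressed it flush under both catches, swung the lid shut and handed the job in at about 33 s of the 67 s allowed.

**Grid:** With the lid still open, the top image showed both catches back out. Pressing each end afterwards stopped at the same height, with TCP z at 0.0861 and 0.0862. Those presses peaked at 51 and 53 N, well above the roughly 22 N I had set as the stop, because contact was stiffer than my step size allowed for. That is still under the 120 N wrist limit.

**Lid:** It stopped at the height expected for fully shut, about 0 rad, under a 26 N final press. The last pictures show it lying flat with the arm clear. The fine grid and the timer looked unmoved in the last pictures. I didn't check the cup or tub at the end, but the arm never went near them.

**What disagreed:**
- **Fingertips:** they sat 10 to 20 mm farther back relative to the TCP than the description says, so I set heights from contact force instead.
- **Recess:** its centre came out about 3 mm further towards the hinge than my image fit. I corrected this from the side forces while inserting the grid.
- **Overlay:** one overlay of the grid held above the recess was several millimetres off at its lower edge, and I never explained why.

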